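# Sniff along the gasket seam of an evaporator case

### The arm

A 7-joint arm with a two-finger parallel gripper is mounted at the origin on the work surface. World frame = base frame: x ahead of the robot, y to its left, z up, the work surface at z = 0. Lengths are in mm, angles in rad, forces in N, time in s.
With the tool pointing down it reaches from about 400 to 875 mm from the base axis. Payload 4.4 kg.
Tool frame: the origin (TCP) lies midway between the tips of the shut fingers; the grasp point (between the pads) lies 19 mm behind it (ctrl.grip_point_offset is the distance from the TCP to the grasp point, in mm); z points along the fingers, x is the direction in which the jaws open and shut, and the axes are right-handed (so a half turn about z gives the same grasp; the last joint's range is limited). The gripper opens to 85 mm and grips with 20 to 120 N. Pads are 22 mm wide; open, the fingers measure 114 mm over their backs; the gripper's body (76 mm by 85 mm) begins 54 mm behind the grasp point. The pads swing forward as they close: fully open they stand 13 mm farther back than shut.
Start: joints at [1.19, 0.628, 0.038, 1.517, -0.027, 0.996, -0.02], TCP at [201.285, -618.063, 231.313] pointing down, gripper open.
Joint ranges: [-3.06, 3.06], [-0.37, 2.12], [-1.25, 1.32], [0.18, 2.47], [-1.1, 4.24], [0.23, 1.98], [-2.94, 2.94]. Speed limits (rad/s): [2.57, 2.57, 3.14, 3.14, 3.14, 3.14, 3.14].

### API

Orientations are given as [roll, pitch, yaw] about the fixed x, y, z axes, in that order (R = Rz(yaw) Ry(pitch) Rx(roll)).
In Python, from cell import ctrl, viewer gives the robot as it stands.
- The arm moves only by the tool apply_moves, never from a script. Its argument "series" is a list that holds one entry, the list of rows, each a list of 6 numbers: the shift along the tool's x, y, z normalised to -1 to 1, where 1 is 50 mm, then the turn, a rotation vector about the tool's x, y, z normalised to -1 to 1, where 1 is 6 degrees. In form: [[[tx, ty, tz, rx, ry, rz], ...]]. A call has exactly 5 rows; each row shifts and turns the commanded pose from where the row before left it, along the tool's axes as they then stand; what a row does not reach is not made up. A row lasts 1/8 s, in which the tool goes at most 62.5 mm and 10.7 degrees, less where a joint would pass 70% of its speed; a pose out of reach is approached as far as the arm can. A call with a number of a shift or a turn outside -1 to 1 is refused whole. A call with a gripper value outside its range is refused whole. "claw" is the gripper command: -1 is shut, 1 is fully open, values between are in proportion, set as the call begins (left out, the last holds). The fingers move at their own pace and stop on an object; the grip force is fixed at half the most. Time passes only in rows, so rows that do not move let the fingers close, or fill a call up. It gives the time, the measured TCP pose, the force and the opening at its end, in the units of the state.
- ctrl.read_state(): the state, without advancing time (a new reading comes with each control period).
- viewer.get_image(name): name is "side" or "top"; returns the picture (480x640x3 uint8, blue, green, red); there is no depth.
- viewer.camera_info(name): a dict with "K" (3x3 intrinsics, pixels), "distortion" ([k1, k2, p1, p2, k3] as OpenCV has them; the pictures are not rectified), "R" (3x3) and "t" (3): a world point X has camera coordinates R X + t. Camera axes: x right, y down, z forward; pixel columns grow to the right and rows downward; lengths in mm; the calibration is good to about 2 mm. A picture is of the moment at which its call begins. camera_info takes no time and is no camera call.
- ctrl.finish_job(): hands the job in, once; it reports no verdict.
Trained networks look in the newest picture that a camera, given by its name, has taken for a name from the list of things; names that differ only in an ending like _2 or _b are one class to them, and where a whole thing is asked for, a point or a joint stands for the part that bears it (a point fixed in the world has none). Each returns a list of dicts, best first, with "score" (0 to 1); they miss things now and then, are a little off and sometimes report something else, mostly with a low value. They report only what shows in the picture. A call takes as long as a camera call. They do not tell look-alikes from the thing itself.
- viewer.find_in(camera, label): "location" ([column, row] as shares, 0 to 1, of the picture: columns of its width, rows of its height, amid what is visible of it).
The state is a dict: "clock": time; "qpos": joint angles; "qd": joint speeds; "tau": joint torques, N m; "eef_pos": TCP position; "tool_rot": TCP orientation; "force": force on the tool from outside, world axes, zero at the start; "torque": the same for the moment, N m; "width": finger opening in mm.
Only numpy, scipy, OpenCV 4.12 (cv2) and the standard library are available. Lean on these libraries where they do the work, as an engineer would, in place of code of your own. Each camera call takes 0.05 s, during which the arm holds its last target. There are 200 camera calls.

### The job

Check the evaporator case on the cart for leaks: take the leak probe out of its stand and, holding it upright, guide its tip slowly (about 4 cm per second) along the whole L-shaped gasket seam on top of the case, about a centimetre above it and without pressing on the case. Begin at the free end of the long leg, go round the corner and finish at the free end of the short leg. Then put the probe back upright in the stand it came from, collar resting on the rim, and let go.

Things in the scene. Friction and masses are not known exactly. Their poses are not given: they have to be found in the camera images.
- probe_handle (a point): Leak probe, 158 mm long, 0.12 kg, upright in its stand: steel shank, then a flat round white collar 52 mm across and 8 mm thick, then a straight round black handle 24 mm thick, 80 mm tall, gripped from above. (The T-handled key in a like stand is not wanted.) This point: middle of the handle, 40 mm below its top, 48 mm above the collar's underside, 118 mm above the tip. z: along the probe, upwards.
- probe_tip (a point): The lower tip of the leak probe's steel shank (8 mm thick, 70 mm long below the collar), on the probe's axis, 118 mm below the middle of the handle.
- case: Fixed aluminium case, 240 (x) by 170 (y) mm, flat top 64 mm high with 3.5 mm bolt heads, copper pipe stubs at its +x side. Origin: centre of underside; z up. Dark L-shaped gasket seam, 4 mm wide, in the top: long leg along x from its free end (x -120, y 15 mm) to the corner (40, 15), short leg along y from there to its free end (40, -85). (The smaller grey box with a straight seam is not wanted.)
- stand: The probe's stand, fixed: upright grey steel tube, 60 mm across (foot 72), 85 mm tall, round hole in the top 32 mm across, 80 mm deep. Origin: centre of its underside; z up. The probe hangs in it by its collar, a few mm off-centre at most, tip 15 mm and middle of the handle 133 mm above the cart.
Mind the look-alikes: they are no part of the job. Leave any orange look-alike of the part that bears probe_handle alone. What is shaped like the stand but yellow is not meant.

How it is judged:
By the outcome, as a careful person would: the job done as asked, in the order asked, and still so for the second after the job is handed in, with the robot touching nothing.
It also fails if it takes over 54 s, if anything falls off the work surface, if the arm or the gripper's body presses on something with over 40 N, if the wrist force passes 120 N, or if a joint passes its speed limit or range.

## Working session

There is one attempt and no reset: what is moved stays moved. The work goes in short steps, Python scripts to look and compute and a tool call to move; the robot and the scene stay as the last step left them, time stands still between calls to the robot, and variables do not carry over. Pictures are saved under pics/ and viewed, about 8 in all and at most 12, crops included, and the job is handed in when it is done.

Besides the shell and the picture viewer there is one more tool, called after "Call:" by a JSON object that holds its "name" and its "arguments". apply_moves: Moves the arm, as the interface text tells. Scaled input: -1 to 1 covers 50 mm each way for a shift and 6 degrees each way for a turn. Its arguments: {"type":"object","properties":{"series":{"type":"array","items":{"type":"array","items":{"type":"array","items":{"type":"number"}}}},"claw":{"type":"number"}},"required":["series"]}

```bash
mkdir -p pics
python3 - <<'E'
from cell import ctrl, viewer
import cv2
for n in("side","top"):
    cv2.imwrite(f"pics/{n}0.png",viewer.get_image(n))
    i=viewer.camera_info(n);print(n,i["K"],i["distortion"],i["R"],i["t"])
    for l in("probe_handle","case","stand"):
        print(l,[( round(d["score"],2),round(d["location"][0]*640),round(d["location"][1]*480)) for d in viewer.find_in(n,l)])
s=ctrl.read_state();print(s["clock"],s["eef_pos"],s["tool_rot"],s["width"],ctrl.grip_point_offset)
E
```

```text
side [[448.30342972   0.         321.13238223]
 [  0.         448.30342972 244.02326532]
 [  0.           0.           1.        ]] [-0.02630043  0.          0.          0.          0.        ] [[ 0.79128034 -0.61140257 -0.007895  ]
 [-0.47376464 -0.60488372 -0.64004903]
 [ 0.38655206  0.51019858 -0.76829351]] [-305.94124164  365.30588985  599.57966848]
probe_handle [(0.89, 297, 228), (0.58, 236, 253)]
case [(0.77, 471, 325)]
stand [(0.78, 274, 211), (0.61, 305, 259)]
top [[521.94288644   0.         322.75608286]
 [  0.         521.94288644 244.06726193]
 [  0.           0.           1.        ]] [-0.15035432  0.          0.          0.          0.        ] [[ 0.01544899 -0.999344    0.032755  ]
 [-0.9898269  -0.01991928 -0.1408756 ]
 [ 0.14143564 -0.03024539 -0.98948531]] [ 82.7987919  499.67957135 949.52618229]
probe_handle [(0.66, 262, 315), (0.64, 279, 260)]
case [(0.9, 440, 190)]
stand [(0.84, 282, 270), (0.71, 218, 249)]
0.4 [ 201.22400115 -617.99540413  231.16077525] [ 3.14158828e+00  2.83627279e-04 -1.25602545e+00] 85.02671539852821 18.700000000000003
```

View pics/top0.png

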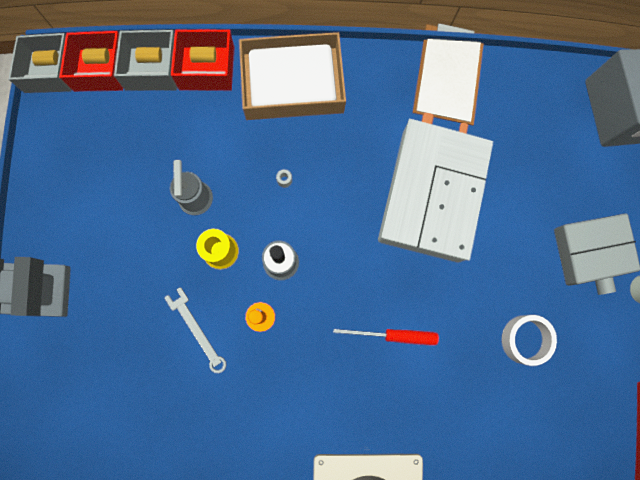

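View pics/side0.png

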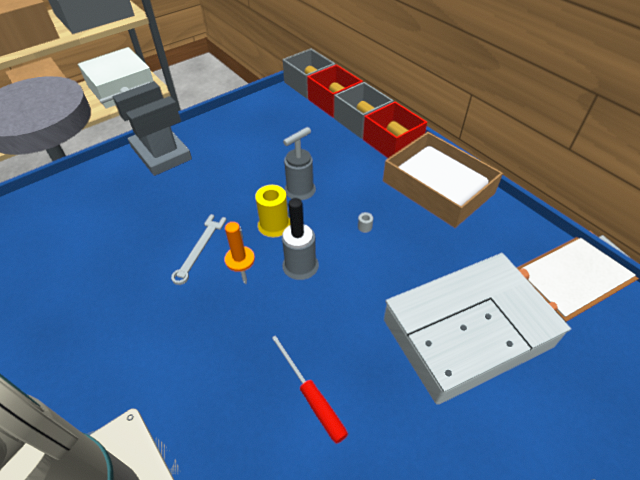

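The top view shows the probe at (279,258) in its grey stand, the case at (440,190) with its stubs upwards (+x), the seam's corner near (435,166) and its free ends near (418,246) and (487,178). In the side view the probe is at (297,235) and the case at (475,325). I'll zoom in for exact pixels.

Run:
```python
import cv2,numpy as np
t=cv2.imread("pics/top0.png");s=cv2.imread("pics/side0.png")
def crop(im,x,y,w,h,k):return cv2.resize(im[y:y+h,x:x+w],None,fx=k,fy=k,interpolation=cv2.INTER_CUBIC)
a=crop(t,372,112,130,155,3); b=crop(t,250,230,60,60,6)
c=np.zeros((465,390+360,3),np.uint8);c[:,:390]=a;c[:360,390:]=b;cv2.imwrite("pics/tc.png",c)
a=crop(s,380,248,195,160,2.6 if 0 else 2); b=crop(s,270,190,60,95,4)
c=np.zeros((380,390+240,3),np.uint8);c[:320,:390]=a;c[:,390:]=b;cv2.imwrite("pics/sc.png",c)
```

```text
(no output)
```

View pics/tc.png

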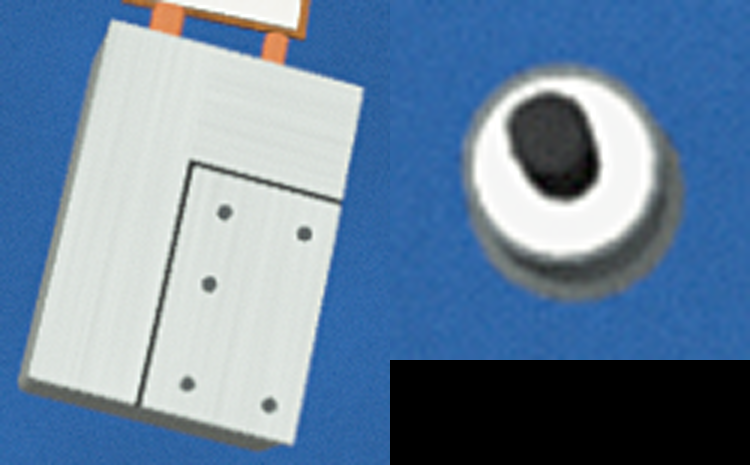

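View pics/sc.png

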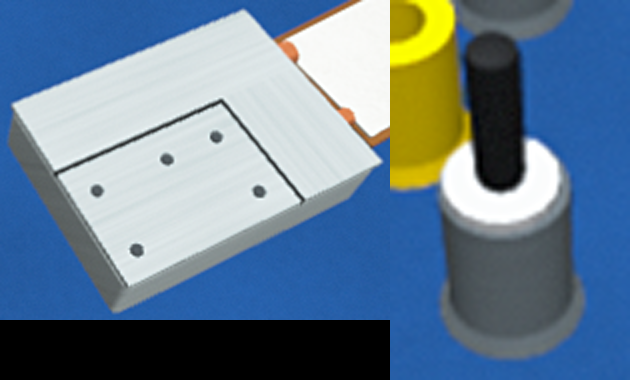

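The top crop shows the case's top corners, the seam and the collar ellipse (centre about (563,162) in the crop). The side crop shows the same corners, the handle cap at (495,53) and the collar at about (500,180). Next I fit poses to these.

```bash
cat > h.py <<'E'
import numpy as np,cv2
from cell import ctrl,viewer
from scipy.optimize import least_squares
I={n:viewer.camera_info(n) for n in("top","side")}
def proj(n,P):
    i=I[n];P=np.asarray(P,float).reshape(-1,3)
    return cv2.projectPoints(P,cv2.Rodrigues(np.array(i["R"]))[0],np.array(i["t"],float),np.array(i["K"]),np.array(i["distortion"]))[0][:,0]
def back(n,uv,z):
    i=I[n];R=np.array(i["R"]);C=-R.T@i["t"]
    p=cv2.undistortPoints(np.array(uv,float).reshape(1,1,2),np.array(i["K"]),np.array(i["distortion"]))[0,0]
    d=R.T@[p[0],p[1],1];return C+d*(z-C[2])/d[2]
E
python3 - <<'E'
from h import *
L=np.array([(120,85),(120,-85),(-120,-85),(-120,85),(40,15),(-120,15),(40,-85)],float)
T=(np.array([(112,20),(363,88),(293,444),(25,378),(192,163),(139,404),(341,202)])+.5)/3-.5+[372,112]
S=(np.array([(245,10),(382,160),(127,287),(12,105),(222,101),(56,174),(303,202)])+.5)/2-.5+[380,248]
def pts(p):
    c,s=np.cos(p[2]),np.sin(p[2]);X=L@np.array([[c,s],[-s,c]])+p[:2]
    return np.c_[X,np.full(7,p[3])]
for w in((1,0),(0,1),(1,1)):
    f=lambda p:np.r_[w[0]*(proj("top",pts(p))-T).ravel(),w[1]*(proj("side",pts(p))-S).ravel(),(p[3]-64)*(.0 if sum(w)==2 else 1)]
    r=least_squares(f,[500,-200,-.2,64]);print(w,r.x.round(3),np.abs(r.fun).max().round(2))
print(pts(r.x)[4:].round(1))
t=lambda x,y,k,o:(np.array([x,y])+.5)/k-.5+o
print("collar top",back("top",t(563.5-390,162,6,[250,230]),93),"side",back("side",t(500-390,180,4,[270,190]),93),"handle cap side",back("side",t(494-390,53,4,[270,190]),173),"cap top",back("top",t(551-390,136,6,[250,230]),173))
# blob-based: white collar bbox vs model
a=np.linspace(0,2*np.pi,90)
for n,(x0,x1,y0,y1) in {"top":(240,320,220,300),"side":(270,330,190,285)}.items():
    im=cv2.imread(f"pics/{n}0.png").astype(int)
    m=np.zeros(im.shape[:2],bool);m[y0:y1,x0:x1]=im[y0:y1,x0:x1].min(2)>190
    bl=np.zeros_like(m);bl[y0:y1,x0:x1]=im[y0:y1,x0:x1].max(2)<62
    for nm,mm in(("white",m),("black",bl)):
        k,lab,st,_=cv2.connectedComponentsWithStats(mm.astype(np.uint8));j=1+st[1:,4].argmax();print(n,nm,st[j])
        b=st[j];o=np.array([b[0]-.5,b[1]-.5,b[0]+b[2]-.5,b[1]+b[3]-.5])
        def bb(q):
            r,zs=((26,(93,)) if n=="top" else (26,(93,))) if nm=="white" else (12,(93,173))
            P=np.vstack([np.c_[q[0]+r*np.cos(a),q[1]+r*np.sin(a),np.full(90,z)] for z in zs]);u=proj(n,P);return np.r_[u.min(0),u.max(0)]
        r=least_squares(lambda q:bb(q)-o,[450,80]);print("  ",r.x.round(1),r.fun.round(1))
E
```

```text
(1, 0) [ 6.05945e+02 -1.24760e+02 -2.32000e-01  6.40330e+01] 1.03
(0, 1) [ 6.06474e+02 -1.25873e+02 -2.33000e-01  6.39260e+01] 1.03
(1, 1) [ 6.06637e+02 -1.25477e+02 -2.32000e-01  6.30890e+01] 1.3
[[ 649.  -120.1   63.1]
 [ 493.3  -83.2   63.1]
 [ 626.  -217.4   63.1]]
collar top [465.86472052 171.10233955  93.        ] side [464.55440062 169.18834468  93.        ] handle cap side [465.21983589 167.60568837 173.        ] cap top [463.46530959 170.29445436 173.        ]
top white [264 243  30  30 470]
   [464.3 171.1] [ 0.2  0.3 -0.2 -0.3]
top black [270 246  15  17 142]
   [464.7 170.8] [-0.9 -1.4  0.9  1.5]
side white [283 225  29  21 342]
   [464.2 169.1] [-0.2 -0.6  0.2  0.6]
side black [289 198  14  40 452]
   [465.9 171.4] [-1.2 -1.2  1.3  1.2]
```

Call:
{"name": "apply_moves", "arguments": {"series": [[[0,0,0,0,0,1],[0,0,0,0,0,1],[0,0,0,0,0,1],[-0.9,-0.7,0,0,0,0],[-0.9,-0.7,0,0,0,0]]], "claw": 0.6}}

```text
clock: 1.02
eef_pos: [271.8, -527.2, 231.2]
tool_rot: [-3.141, -0.0, -1.572]
force: [0.6, 0.5, 0.0]
width: 68.3
```

Call:
{"name": "apply_moves", "arguments": {"series": [[[-0.9,-0.7,0,0,0,0],[-0.9,-0.7,0,0,0,0],[-0.9,-0.7,0,0,0,0],[-0.9,-0.7,0,0,0,0],[-0.9,-0.7,0,0,0,0]]]}}

```text
clock: 1.65
eef_pos: [447.2, -301.5, 231.6]
tool_rot: [-3.141, -0.0, -1.57]
force: [0.5, -0.1, -0.6]
width: 68.5
```

Call:
{"name": "apply_moves", "arguments": {"series": [[[-0.944,-0.035,0,0,0,0],[-0.944,-0.035,0,0,0,0],[-0.944,-0.035,0,0,0,0],[-0.944,-0.035,0,0,0,0],[-0.944,-0.035,0,0,0,0]]]}}

```text
clock: 2.28
eef_pos: [454.9, -65.4, 231.6]
tool_rot: [-3.141, -0.0, -1.57]
force: [-0.3, -0.5, -0.4]
width: 68.3
```

Call:
{"name": "apply_moves", "arguments": {"series": [[[-0.944,-0.035,0,0,0,0],[-0.944,-0.035,0,0,0,0],[-0.944,-0.035,0,0,0,0],[-0.944,-0.035,0,0,0,0],[-0.944,-0.035,0,0,0,0]]]}}

```text
clock: 2.9
eef_pos: [463.4, 170.7, 231.6]
tool_rot: [-3.141, 0.0, -1.57]
force: [1.3, 0.4, 0.8]
width: 68.5
```

Call:
{"name": "apply_moves", "arguments": {"series": [[[0,0,0,0,0,0],[0,0,0,0,0,0],[0,0,0,0,0,0],[0,0,0,0,0,0],[0,0,0,0,0,0]]]}}

```text
clock: 3.52
eef_pos: [463.4, 168.4, 231.4]
tool_rot: [-3.141, -0.0, -1.571]
force: [-0.1, -0.0, 0.1]
width: 68.3
```

Run:
```python
from h import *
for n in("top","side"):
    im=viewer.get_image(n);cv2.imwrite(f"pics/{n}1.png",im)
s=ctrl.read_state();print(s["clock"],s["eef_pos"],s["tool_rot"],s["qpos"],proj("side",s["eef_pos"]))
a=cv2.imread("pics/side1.png")[60:300,180:420];b=cv2.imread("pics/top1.png")[180:330,200:350]
c=np.zeros((480,780,3),np.uint8);c[:,:480]=cv2.resize(a,None,fx=2,fy=2);c[:300,480:]=cv2.resize(b,None,fx=2,fy=2);cv2.imwrite("pics/c1.png",c)
```

```text
3.625 [463.3865519  168.75784321 231.38914385] [-3.14144633e+00  2.16475559e-05 -1.57084863e+00] [-0.44515601  0.40604692  0.05397564  1.94606348 -0.02994824  0.79009168
 -1.94533318] [[292.26031074 175.94217613]]
```

View pics/c1.png

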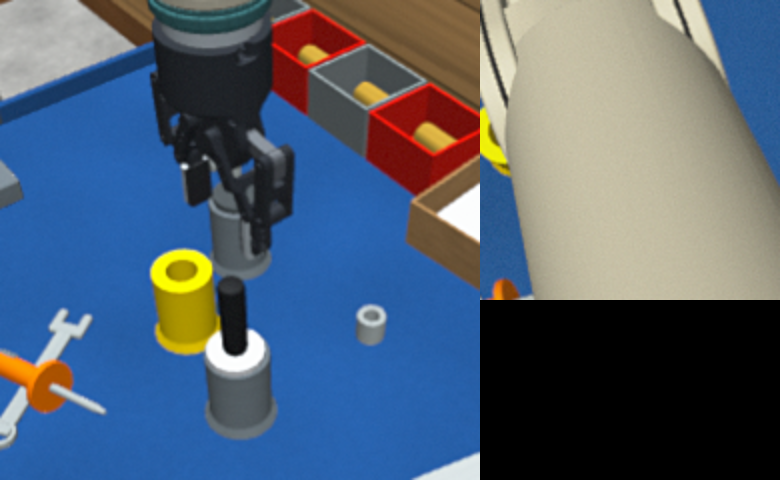

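The view from above the probe shows the fingers straddling it as planned: the tips' midpoint is at about (294,172) against (292,176) predicted. The orange probe, standing at first, now lies on its side at (205,252). I passed about 90 mm from it with no contact force, so it seems to have toppled by itself. Now I descend.

Call:
{"name": "apply_moves", "arguments": {"series": [[[-0.03,-0.026,0.4,0,0,0],[0,0,0.5,0,0,0],[0,0,0.5,0,0,0],[0,0,0.5,0,0,0],[0,0,0.44,0,0,0]]]}}

```text
clock: 4.25
eef_pos: [464.6, 170.5, 113.5]
tool_rot: [3.142, -0.0, -1.57]
force: [-0.2, 0.0, -0.7]
width: 68.1
```

Call:
{"name": "apply_moves", "arguments": {"series": [[[0,0,0,0,0,0],[0,0,0,0,0,0],[0,0,0,0,0,0],[0,0,0,0,0,0],[0,0,0,0,0,0]]], "claw": 0}}

```text
clock: 4.88
eef_pos: [464.8, 170.7, 114.8]
tool_rot: [-3.141, 0.0, -1.57]
force: [0.6, -0.2, 0.3]
width: 42.3
```

Call:
{"name": "apply_moves", "arguments": {"series": [[[0,0,0,0,0,0],[0,0,0,0,0,0],[0,0,0,0,0,0],[0,0,0,0,0,0],[0,0,0,0,0,0]]], "claw": -1}}

```text
clock: 5.5
eef_pos: [464.8, 170.7, 114.5]
tool_rot: [-3.141, 0.0, -1.57]
force: [-0.4, 0.1, 5.8]
width: 22.6
```

Run:
```python
from h import *
a=viewer.get_image("side");b=viewer.get_image("top");s=ctrl.read_state();print(s["clock"],s["eef_pos"],s["width"],s["force"])
c=np.zeros((480,800,3),np.uint8);c[:,:480]=cv2.resize(a[120:300,200:380],(480,480));c[:240,480:]=cv2.resize(b,(320,240));cv2.imwrite("pics/c2.png",c)
```

```text
5.6 [464.75285265 170.75315481 114.53762273] 22.830408889089433 [-1.40445234  0.532149    5.64103054]
```

View pics/c2.png

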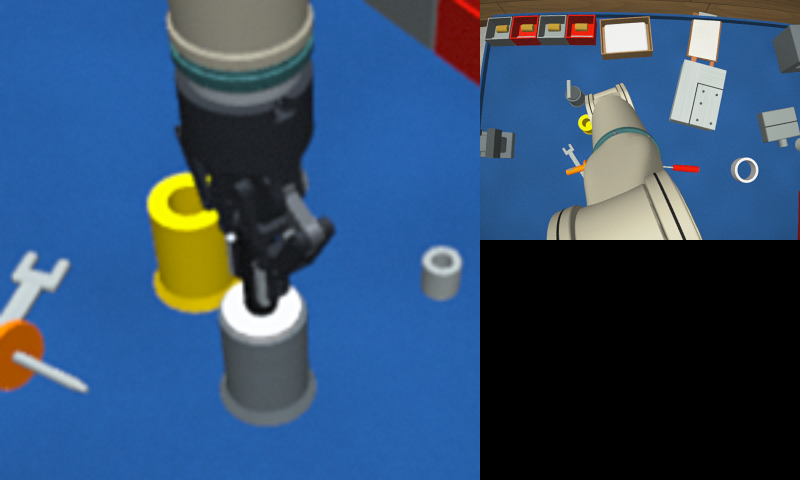

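The handle is gripped (width about 23). I lift straight up.

Call:
{"name": "apply_moves", "arguments": {"series": [[[0,0,-0.2,0,0,0],[0,0,-0.4,0,0,0],[0,0,-0.5,0,0,0],[0,0,-0.5,0,0,0],[0,0,-0.5,0,0,0]]]}}

```text
clock: 6.22
eef_pos: [464.2, 170.2, 220.2]
tool_rot: [3.141, -0.0, -1.57]
force: [0.4, 0.3, -1.4]
width: 22.5
```

Run:
```python
from h import *
a=viewer.get_image("side");s=ctrl.read_state();print(s["clock"],s["eef_pos"],s["width"],s["force"])
p=s["eef_pos"];d=np.array([0,0,1])
P=[p-99.3*d, p-29.3*d, p-21.3*d];u=proj("side",P);print(u)
x,y=230,100
c=cv2.resize(a[y:y+180,x:x+130],None,fx=4/1.25,fy=4/1.25,interpolation=cv2.INTER_CUBIC)
for q in u:cv2.circle(c,tuple(int(v) for v in (q-[x,y]+.5)*3.2),3,(0,0,255),1)
cv2.imwrite("pics/c3.png",c)
```

```text
6.275 [466.04628113 170.93368906 223.09303293] 22.643205965450573 [1.45665764 0.14669265 1.45776811]
[[296.3608472  221.88579548]
 [294.16865533 192.27510368]
 [293.8975602  188.60829482]]
```

View pics/c3.png

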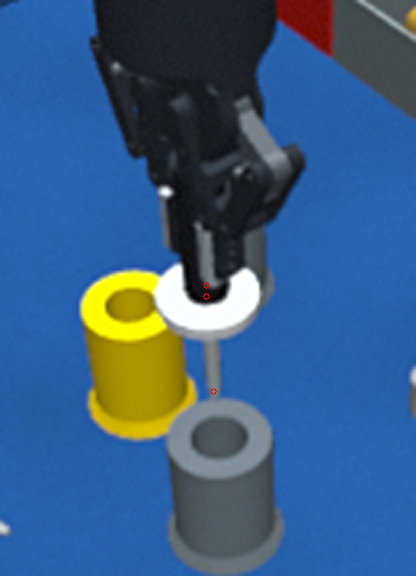

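Call:
{"name": "apply_moves", "arguments": {"series": [[[0.3,-0.034,0,0,0,0],[0.5,-0.057,0,0,0,0],[0.6,-0.068,0,0,0,0],[0.6,-0.068,0,0,0,0],[0.6,-0.068,0,0,0,0]]]}}

```text
clock: 6.9
eef_pos: [478.2, 38.1, 217.9]
tool_rot: [3.139, -0.001, -1.571]
force: [0.4, -0.4, -1.2]
width: 22.8
```

Call:
{"name": "apply_moves", "arguments": {"series": [[[0.6,-0.068,0,0,0,0],[0.6,-0.068,0,0,0,0],[0.6,-0.068,0,0,0,0],[0.45,-0.05,0,0,0,0],[0.23,-0.026,0,0,0,0]]]}}

```text
clock: 7.52
eef_pos: [492.1, -85.7, 218.1]
tool_rot: [3.139, -0.001, -1.573]
force: [1.1, -0.0, -1.2]
width: 22.7
```

Call:
{"name": "apply_moves", "arguments": {"series": [[[0,0,0,0,0,0],[0,0,0,0,0,0],[0,0,0,0,0,0],[0,0,0,0,0,0],[0,0,0,0,0,0]]]}}

```text
clock: 8.15
eef_pos: [493.6, -83.0, 219.4]
tool_rot: [-3.141, 0.0, -1.57]
force: [0.4, 0.4, -1.7]
width: 22.6
```

Run:
```python
from h import *
s=ctrl.read_state();a=viewer.get_image("side");b=viewer.get_image("top");print(s["clock"],s["eef_pos"],s["tool_rot"],s["width"],s["force"])
p=s["eef_pos"];d=np.array([0,0,1])
P=np.array([p-99.3*d, p-29.3*d, p-21.3*d]);c=np.zeros((480,800,3),np.uint8)
for n,im,k,ox in(("side",a,4,0),("top",b,4,400)):
    u=proj(n,P);m=u.mean(0);x,y=int(m[0])-50,int(m[1])-60
    cc=cv2.resize(im[y:y+120,x:x+100],None,fx=k,fy=k,interpolation=cv2.INTER_CUBIC);print(n,u,x,y)
    for q in u:cv2.circle(cc,tuple(int(v) for v in (q-[x,y]+.5)*k),3,(0,0,255),1)
    c[:,ox:ox+400]=cc
cv2.imwrite("pics/c4.png",c)
cv2.imwrite("pics/side4.png",a)
# stand
print([(round(o["score"],2),o["location"][0]*640,o["location"][1]*480) for o in viewer.find_in("side","stand")])
```

```text
8.15 [493.55669597 -83.03945295 219.40890392] [-3.14139835e+00  2.41637616e-05 -1.56953134e+00] 22.56348871494742 [ 0.38602621  0.43389533 -1.67600968]
side [[412.8713943  315.56609121]
 [420.67844511 288.65899461]
 [421.65919104 285.27316946]] 368 236
top [[424.6674409  241.69826662]
 [434.42379988 235.37449003]
 [435.64008164 234.58542459]] 381 177
[(0.92, 271.68, 211.68), (0.89, 301.69599999999997, 248.49600000000004)]
```

View pics/c4.png

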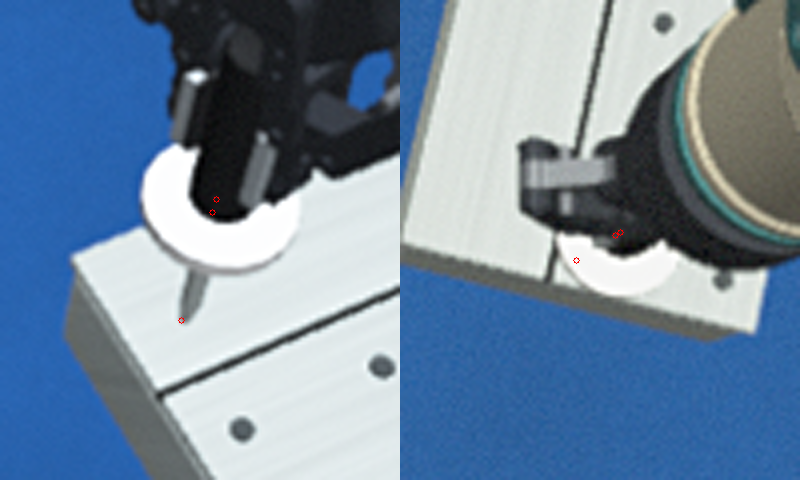

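The tip sits within about 1 px of the prediction (side crop (182,322)) and the probe is upright. I lower it to about 10–11 mm above the seam.

Call:
{"name": "apply_moves", "arguments": {"series": [[[0,0,0.2,0,0,0],[0,0,0.3,0,0,0],[0,0,0.25,0,0,0],[0,0,0.1,0,0,0],[0,0,0.05,0,0,0]]]}}

```text
clock: 8.93
eef_pos: [493.5, -83.4, 174.0]
tool_rot: [3.141, 0.0, -1.57]
force: [-0.1, 1.0, 0.0]
width: 22.7
```

Call:
{"name": "apply_moves", "arguments": {"series": [[[0,0,0,0,0,0],[0,0,0,0,0,0],[0,0,0,0,0,0],[0,0,0,0,0,0],[0,0,0,0,0,0]]]}}

```text
clock: 9.55
eef_pos: [493.5, -83.4, 174.4]
tool_rot: [-3.141, -0.0, -1.57]
force: [-0.5, 0.2, -2.0]
width: 22.9
```

Run:
```python
from h import *
s=ctrl.read_state();a=viewer.get_image("side");p=s["eef_pos"];print(s["clock"],p,s["force"])
P=np.array([p-[0,0,99.3],[493.3,-83.2,64],[649,-120.1,64]]);u=proj("side",P);x,y=360,260;print(u)
c=cv2.resize(a[y:y+100,x:x+100],None,fx=6,fy=6,interpolation=cv2.INTER_CUBIC)
for q in u[:2]:cv2.circle(c,tuple(int(v) for v in (q-[x,y]+.5)*6),3,(0,0,255),1)
cv2.imwrite("pics/c5.png",c)
```

```text
9.55 [493.5450155  -83.37833878 174.41097523] [-0.45185814  0.16735896 -1.96527099]
[[408.63889445 330.7941076 ]
 [407.42768841 334.28893935]
 [490.36891632 298.02716822]]
```

View pics/c5.png

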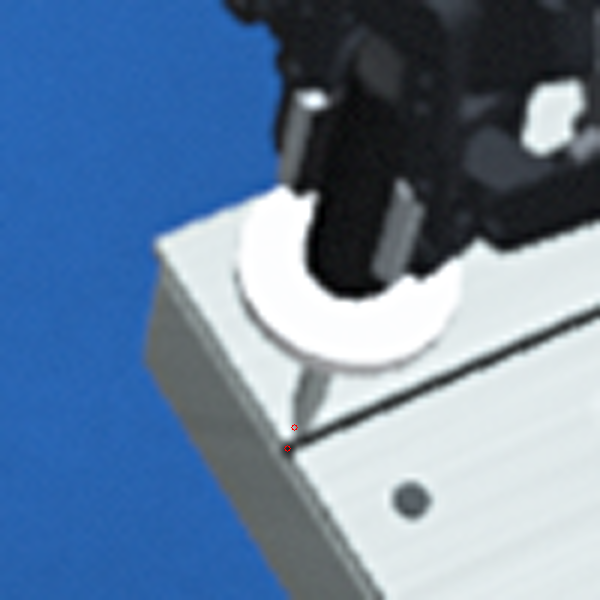

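The tip is over the seam's free end (298,435 in the crop), about 1 cm up. I start tracing at 5 mm per row (40 mm/s).

Call:
{"name": "apply_moves", "arguments": {"series": [[[0.0229,-0.0972,0,0,0,0],[0.0229,-0.0972,0,0,0,0],[0.0229,-0.0972,0,0,0,0],[0.0229,-0.0972,0,0,0,0],[0.0229,-0.0972,0,0,0,0]]]}}

```text
clock: 10.22
eef_pos: [518.2, -89.2, 174.3]
tool_rot: [3.142, -0.0, -1.57]
force: [0.2, 0.7, -1.7]
width: 23.0
```

Call:
{"name": "apply_moves", "arguments": {"series": [[[0.0229,-0.0972,0,0,0,0],[0.0229,-0.0972,0,0,0,0],[0.0229,-0.0972,0,0,0,0],[0.0229,-0.0972,0,0,0,0],[0.0229,-0.0972,0,0,0,0]]]}}

```text
clock: 10.85
eef_pos: [542.4, -94.9, 174.3]
tool_rot: [-3.142, 0.0, -1.57]
force: [0.5, -0.5, -2.1]
width: 22.6
```

Call:
{"name": "apply_moves", "arguments": {"series": [[[0.0229,-0.0972,0,0,0,0],[0.0229,-0.0972,0,0,0,0],[0.0229,-0.0972,0,0,0,0],[0.0229,-0.0972,0,0,0,0],[0.0229,-0.0972,0,0,0,0]]]}}

```text
clock: 11.48
eef_pos: [566.7, -100.6, 174.3]
tool_rot: [-3.142, 0.0, -1.57]
force: [0.4, -0.1, -1.4]
width: 22.4
```

Call:
{"name": "apply_moves", "arguments": {"series": [[[0.0229,-0.0972,0,0,0,0],[0.0229,-0.0972,0,0,0,0],[0.0229,-0.0972,0,0,0,0],[0.0229,-0.0972,0,0,0,0],[0.0229,-0.0972,0,0,0,0]]]}}

```text
clock: 12.1
eef_pos: [591.0, -106.3, 174.3]
tool_rot: [-3.142, -0.0, -1.57]
force: [-0.5, -0.4, -0.5]
width: 22.4
```

Call:
{"name": "apply_moves", "arguments": {"series": [[[0.0229,-0.0972,0,0,0,0],[0.0229,-0.0972,0,0,0,0],[0.0229,-0.0972,0,0,0,0],[0.0229,-0.0972,0,0,0,0],[0.0229,-0.0972,0,0,0,0]]]}}

```text
clock: 12.72
eef_pos: [615.3, -112.0, 174.3]
tool_rot: [-3.142, 0.0, -1.57]
force: [-0.9, 0.1, -1.0]
width: 22.8
```

Call:
{"name": "apply_moves", "arguments": {"series": [[[0.0229,-0.0972,0,0,0,0],[0.0229,-0.0972,0,0,0,0],[0.0229,-0.0972,0,0,0,0],[0.0229,-0.0972,0,0,0,0],[0.0229,-0.0972,0,0,0,0]]]}}

```text
clock: 13.35
eef_pos: [639.6, -117.7, 174.3]
tool_rot: [-3.142, -0.0, -1.57]
force: [0.6, -0.9, -1.0]
width: 23.0
```

Call:
{"name": "apply_moves", "arguments": {"series": [[[0.0229,-0.0972,0,0,0,0],[0.0229,-0.0972,0,0,0,0],[0.0973,0.023,0,0,0,0],[0.0973,0.023,0,0,0,0],[0.0973,0.023,0,0,0,0]]]}}

```text
clock: 13.98
eef_pos: [645.2, -135.2, 174.3]
tool_rot: [3.141, -0.0, -1.571]
force: [-0.0, -0.5, -1.7]
width: 22.6
```

Call:
{"name": "apply_moves", "arguments": {"series": [[[0.0973,0.023,0,0,0,0],[0.0973,0.023,0,0,0,0],[0.0973,0.023,0,0,0,0],[0.0973,0.023,0,0,0,0],[0.0973,0.023,0,0,0,0]]]}}

```text
clock: 14.6
eef_pos: [639.8, -159.2, 174.3]
tool_rot: [-3.142, 0.0, -1.57]
force: [-0.4, 0.9, -2.0]
width: 22.5
```

Call:
{"name": "apply_moves", "arguments": {"series": [[[0.0973,0.023,0,0,0,0],[0.0973,0.023,0,0,0,0],[0.0973,0.023,0,0,0,0],[0.0973,0.023,0,0,0,0],[0.0973,0.023,0,0,0,0]]]}}

```text
clock: 15.22
eef_pos: [634.1, -183.5, 174.3]
tool_rot: [-3.142, 0.0, -1.57]
force: [0.1, 0.0, -1.4]
width: 22.5
```

Call:
{"name": "apply_moves", "arguments": {"series": [[[0.0973,0.023,0,0,0,0],[0.0973,0.023,0,0,0,0],[0.0973,0.023,0,0,0,0],[0.0973,0.023,0,0,0,0],[0.0973,0.023,0,0,0,0]]]}}

```text
clock: 15.85
eef_pos: [628.4, -207.9, 174.3]
tool_rot: [-3.142, 0.0, -1.57]
force: [0.1, 0.1, -1.4]
width: 22.5
```

Call:
{"name": "apply_moves", "arguments": {"series": [[[0.0973,0.023,0,0,0,0],[0.0973,0.023,0,0,0,0],[0,0,0,0,0,0],[0,0,0,0,0,0],[0,0,0,0,0,0]]]}}

```text
clock: 16.48
eef_pos: [626.2, -216.8, 174.3]
tool_rot: [-3.141, 0.0, -1.57]
force: [-1.4, 0.1, -1.3]
width: 22.6
```

Run:
```python
from h import *
s=ctrl.read_state();a=viewer.get_image("side");p=s["eef_pos"];print(s["clock"],p,s["force"])
P=np.array([p-[0,0,99.3],[626,-217.4,64]]);u=proj("side",P);x,y=[int(v)-50 for v in u[0]]
c=cv2.resize(a[y:y+100,x:x+100],None,fx=5,fy=5,interpolation=cv2.INTER_CUBIC)
for q in u[:2]:cv2.circle(c,tuple(int(v) for v in (q-[x,y]+.5)*5),3,(0,0,255),1)
# stand top, earlier clear picture, hole/rim predicted
b=cv2.imread("pics/side4.png")[190:290,260:340];b=cv2.resize(b,None,fx=5,fy=5,interpolation=cv2.INTER_CUBIC)
t=np.linspace(0,2*np.pi,40)
for r in(16,30):
  for q in proj("side",np.c_[464.7+r*np.cos(t),170.5+r*np.sin(t),0*t+85]):cv2.circle(b,tuple(int(v) for v in (q-[260,190]+.5)*5),1,(0,0,255),-1)
cv2.imwrite("pics/c6.png",np.hstack([c,b[:500]]) if b.shape[0]==500 else c)
```

```text
16.475 [ 626.22463138 -216.83530639  174.32387629] [-1.44632497  0.07257148 -1.29268709]
```

View pics/c6.png

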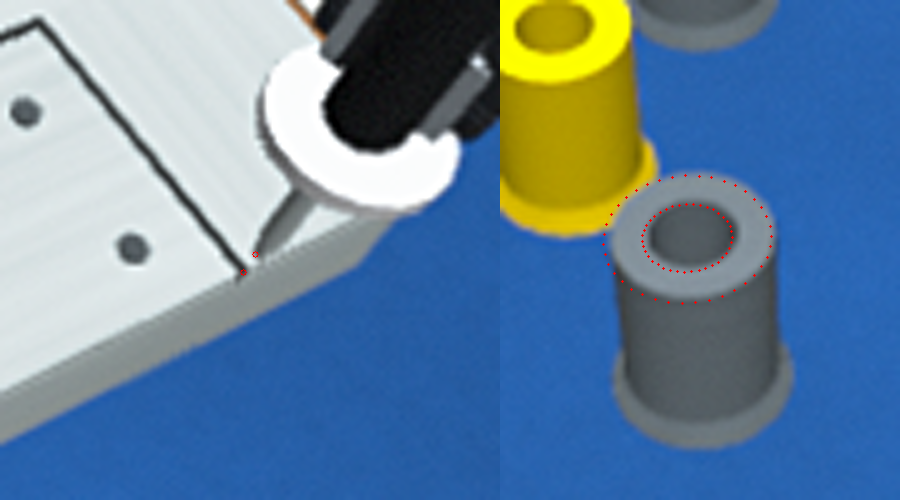

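The tip is over the short leg's free end (crop (258,258)), and the stand's rim lies within 1 px of prediction. I lift and carry the probe back.

Call:
{"name": "apply_moves", "arguments": {"series": [[[0,0,-0.12,0,0,0],[0,0,-0.2,0,0,0],[0,0,-0.25,0,0,0],[0,0,-0.25,0,0,0],[0,0,-0.1,0,0,0]]]}}

```text
clock: 17.15
eef_pos: [626.8, -217.5, 221.9]
tool_rot: [-3.139, -0.001, -1.57]
force: [0.7, -0.1, -1.5]
width: 22.7
```

Call:
{"name": "apply_moves", "arguments": {"series": [[[-0.25,0.104,0,0,0,0],[-0.45,0.187,0,0,0,0],[-0.6,0.25,0,0,0,0],[-0.6,0.25,0,0,0,0],[-0.6,0.25,0,0,0,0]]]}}

```text
clock: 17.77
eef_pos: [572.6, -90.1, 219.9]
tool_rot: [3.14, 0.001, -1.569]
force: [1.0, 0.0, -0.8]
width: 22.8
```

Call:
{"name": "apply_moves", "arguments": {"series": [[[-0.6,0.25,0,0,0,0],[-0.6,0.25,0,0,0,0],[-0.6,0.25,0,0,0,0],[-0.6,0.25,0,0,0,0],[-0.6,0.25,0,0,0,0]]]}}

```text
clock: 18.4
eef_pos: [509.8, 59.4, 220.0]
tool_rot: [3.14, 0.0, -1.569]
force: [-0.1, 0.8, -1.9]
width: 22.5
```

Call:
{"name": "apply_moves", "arguments": {"series": [[[-0.6,0.25,0,0,0,0],[-0.6,0.25,0,0,0,0],[-0.5,0.208,0,0,0,0],[-0.35,0.146,0,0,0,0],[-0.186,0.077,0,0,0,0]]]}}

```text
clock: 19.02
eef_pos: [463.2, 170.9, 220.1]
tool_rot: [3.14, 0.0, -1.568]
force: [0.6, -0.1, -1.0]
width: 22.8
```

Call:
{"name": "apply_moves", "arguments": {"series": [[[0,0,0,0,0,0],[0,0,0,0,0,0],[0,0,0,0,0,0],[0,0,0,0,0,0],[0,0,0,0,0,0]]]}}

```text
clock: 19.65
eef_pos: [464.9, 169.2, 220.3]
tool_rot: [3.142, -0.0, -1.571]
force: [-0.3, -0.2, -1.3]
width: 23.1
```

Run:
```python
from h import *
s=ctrl.read_state();a=viewer.get_image("side");p=s["eef_pos"];print(s["clock"],p,s["tool_rot"],s["width"],s["force"])
u=proj("side",[p-[0,0,99.3]]);x,y=240,120
c=cv2.resize(a[y:y+170,x:x+110],None,fx=3.5,fy=3.5,interpolation=cv2.INTER_CUBIC)
for q in u:cv2.circle(c,tuple(int(v) for v in (q-[x,y]+.5)*3.5),3,(0,0,255),1)
cv2.imwrite("pics/c7.png",c)
```

```text
19.65 [464.86009497 169.19169605 220.30248312] [ 3.14157872e+00 -4.38712026e-05 -1.57071306e+00] 23.13911384034316 [-0.32892655 -0.18511971 -1.26004619]
```

View pics/c7.png

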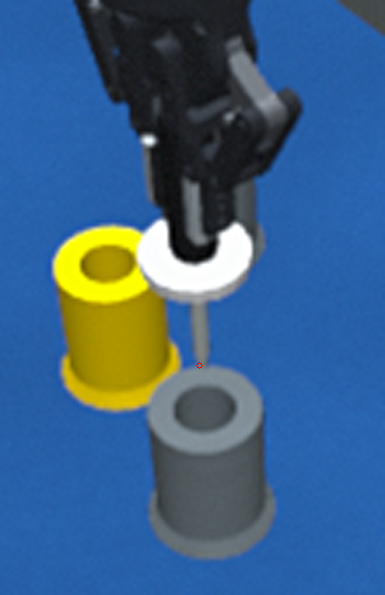

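The probe is upright over the stand's hole (tip at crop (199,365), hole at (205,407)). I insert it, slowing near the rim.

Call:
{"name": "apply_moves", "arguments": {"series": [[[0,0,0.3,0,0,0],[0,0,0.5,0,0,0],[0,0,0.5,0,0,0],[0,0,0.4,0,0,0],[0,0,0.2,0,0,0]]]}}

```text
clock: 20.32
eef_pos: [464.4, 169.3, 124.4]
tool_rot: [3.14, -0.001, -1.57]
force: [0.3, 0.6, -1.0]
width: 22.9
```

Call:
{"name": "apply_moves", "arguments": {"series": [[[0,0,0.1,0,0,0],[0,0,0.04,0,0,0],[0,0,0.02,0,0,0],[0,0,0.02,0,0,0],[0,0,0,0,0,0]]]}}

```text
clock: 20.95
eef_pos: [464.9, 169.5, 116.5]
tool_rot: [-3.141, 0.0, -1.57]
force: [-0.4, -0.3, -0.8]
width: 22.9
```

Call:
{"name": "apply_moves", "arguments": {"series": [[[0,0,0.01,0,0,0],[0,0,0.01,0,0,0],[0,0,0.01,0,0,0],[0,0,0,0,0,0],[0,0,0,0,0,0]]]}}

```text
clock: 21.58
eef_pos: [464.8, 169.4, 114.8]
tool_rot: [-3.142, -0.0, -1.57]
force: [-0.7, 0.4, -0.8]
width: 22.6
```

Call:
{"name": "apply_moves", "arguments": {"series": [[[0,0,0.01,0,0,0],[0,0,0,0,0,0],[0,0,0.01,0,0,0],[0,0,0,0,0,0],[0,0,0,0,0,0]]]}}

```text
clock: 22.2
eef_pos: [464.9, 169.5, 114.5]
tool_rot: [-3.141, 0.0, -1.57]
force: [-2.3, 0.3, 7.7]
width: 22.5
```

The collar rests on the rim (force up 7.7 N at the original height). I release and retreat.

Call:
{"name": "apply_moves", "arguments": {"series": [[[0,0,0,0,0,0],[0,0,0,0,0,0],[0,0,0,0,0,0],[0,0,0,0,0,0],[0,0,0,0,0,0]]], "claw": 0.5}}

```text
clock: 22.82
eef_pos: [464.8, 169.5, 113.8]
tool_rot: [3.142, -0.0, -1.57]
force: [0.1, -0.7, 0.1]
width: 64.3
```

Call:
{"name": "apply_moves", "arguments": {"series": [[[0,0,-0.2,0,0,0],[0,0,-0.5,0,0,0],[0,0,-0.6,0,0,0],[0,0,-0.6,0,0,0],[0,0,-0.6,0,0,0]]]}}

```text
clock: 23.45
eef_pos: [464.7, 169.4, 240.6]
tool_rot: [-3.141, 0.0, -1.57]
force: [-0.2, 0.6, 0.5]
width: 64.0
```

Call:
{"name": "apply_moves", "arguments": {"series": [[[0.3,0,0,0,0,0],[0.5,0,0,0,0,0],[0.6,0,0,0,0,0],[0.6,0,0,0,0,0],[0.6,0,0,0,0,0]]]}}

```text
clock: 24.08
eef_pos: [463.9, 37.6, 238.2]
tool_rot: [3.14, -0.001, -1.571]
force: [1.0, -0.5, 0.4]
width: 64.2
```

Call:
{"name": "apply_moves", "arguments": {"series": [[[0.6,0,0,0,0,0],[0.4,0,0,0,0,0],[0.2,0,0,0,0,0],[0,0,0,0,0,0],[0,0,0,0,0,0]]]}}

```text
clock: 24.7
eef_pos: [464.7, -19.7, 238.7]
tool_rot: [3.141, 0.0, -1.569]
force: [0.2, -0.6, -0.3]
width: 63.8
```

Run:
```python
from h import *
s=ctrl.read_state();a=viewer.get_image("side");b=viewer.get_image("top");print(s["clock"],s["eef_pos"],s["width"],s["force"])
c=np.zeros((480,800,3),np.uint8);c[:,:400]=cv2.resize(a[180:300,200:300+0],(400,480));c[:,400:]=cv2.resize(b[200:344,220:340],(400,480));cv2.imwrite("pics/c8.png",c)
```

```text
24.7 [464.74532715 -19.68509411 238.67015317] 63.823851654183954 [ 0.24267019 -0.58100481 -0.29540064]
```

View pics/c8.png

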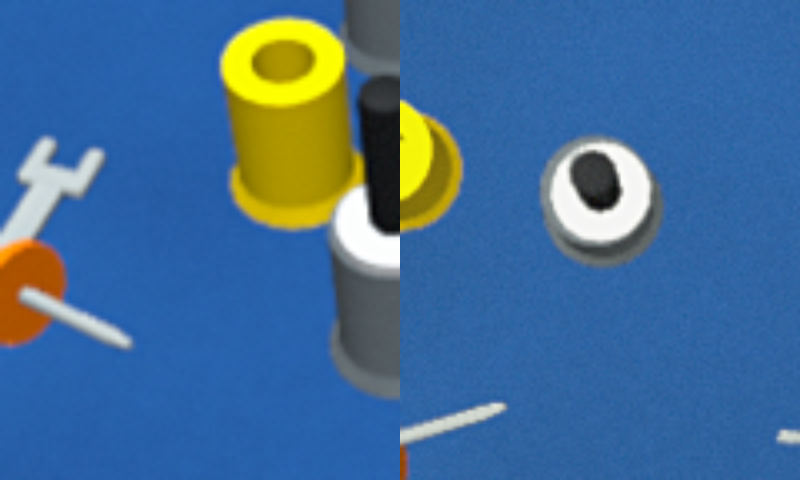

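The probe stands upright in its grey stand (top crop (598,185)) with the collar flat on the rim, and the gripper is clear of it. I hand in.

```bash
python3 -c "
from cell import ctrl
print(ctrl.finish_job())"
```

```text
the job is handed in; nothing more can be done
None
```

I traced the whole gasket seam with the leak probe and put the probe back in its own stand. I handed the job in at about 25 s; no verdict came back.

- **Seam trace:** I started at the free end of the long leg, went round the corner and finished at the free end of the short leg. Speed was about 4 cm/s. The tip stayed about 10–11 mm above the top of the case. The measured path stayed within about 1 mm of the planned one, and no force showed the probe pressing on the case. The corner was passed without a stop and is rounded by roughly a millimetre.
- **Return:** The collar touched the rim at the same height as at the start, with about 8 N upward. The last pictures show the probe upright in the grey stand with the collar flat on the rim, and the gripper is well clear.
- **Not as expected:** The orange look-alike stood upright in the first pictures and was lying on its side on the cart when I looked again at 3.6 s. I passed about 90 mm from it and read no contact force. It seems to have toppled by itself, but I didn't see it fall.
- **Small disagreement:** The two cameras differed by 1–2 mm on where the stand is, well within the clearance of the hole.

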